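# Find the clear shim slot with the feeler blade

### The arm

A 6-joint arm with a two-finger parallel gripper is mounted at the origin on the work surface. World frame = base frame: x ahead of the robot, y to its left, z up, the work surface at z = 0. Lengths are in m, angles in degrees, forces in N, time in s.
With the tool pointing down it reaches from about 0.275 to 0.725 m from the base axis. Payload 5.6 kg.
Tool frame: the origin (TCP) lies midway between the tips of the shut fingers; the grasp point (between the pads) lies 19 mm behind it; z points along the fingers, y is the line along which they close (so a half turn about z gives the same grasp; the last joint's range is limited). The gripper opens to 85 mm and grips with 20 to 120 N. Pads are 22 mm wide; open, the fingers measure 114 mm over their backs; the gripper's body (76 mm by 85 mm) begins 54 mm behind the grasp point. The pads swing forward as they close: fully open they stand 13 mm farther back than shut.
Start: joints at [-58.293, 14.616, 6.199, 0, -81.583, -16.306], TCP at [0.146, -0.53, 0.231] pointing down, gripper open.
Joint ranges: [-168.99, 168.99], [-69.2, 112.95], [-62.41, 85.93], [-164.36, 98.24], [-168.68, -3.75], [-174.98, 174.98]. Speed limits (degrees/s): [147.25, 147.25, 180, 180, 180, 180].

### API

Orientations are given as a 3x3 rotation matrix whose columns are the frame's x, y, z axes.
In Python, from bench import ctrl, effector, planner, vision, close_job gives the robot as it stands. Calls block until the motion is done:
- ctrl.goto(position, orientation): joint-space move of the TCP to a pose.
- ctrl.move_straight(position, rotation=None, v=0.15): straight line of the TCP; rotation=None keeps the orientation; v is the mean speed in m/s.
- ctrl.move_j(angles): joint-space move.
- effector.move_gripper(opening, newtons=None): finger opening in m; newtons is the grip in N (None keeps the last); returns when the fingers have stopped.
- ctrl.dwell(seconds).
- planner.inverse_kinematics(position, orientation): joint angles nearest the present ones, or None.
- ctrl.read_state(): the state.
- vision.grab_frame(name): name is "scene" or "top" or "wrist"; returns the picture (384x512x3 uint8, red, green, blue); there is no depth.
- vision.camera_params(name): a dict with "K" (3x3 intrinsics, pixels), "xyz" and "rotation" of the camera in the world. Camera axes: x right, y up, looking along -z (the intrinsics and any distortion apply to the point x, -y, -z); pixel columns grow to the right and rows downward; lengths in m; the calibration is good to about 2 mm. A picture is of the moment at which its call begins: read the wrist's pose just before it. camera_params takes no time and is no camera call; for the wrist camera it gives the pose at the moment of the call.
A pose or a line that the arm cannot do raises ctrl.Unreachable and nothing moves.
- close_job(): hands the job in; it is judged then, once.
The state is a dict: "time_s": time; "joints": joint angles; "qvel": joint speeds; "effort": joint torques, N m; "tcp_pos": TCP position; "tool_rot": TCP orientation; "force": force on the tool from outside, world axes, zero at the start; "moment": the same for the moment, N m; "grip_width": finger opening in m; "finger_force": force on a finger pad.
Only numpy, scipy, OpenCV 4.12 (cv2) and the standard library are available. Lean on these libraries where they do the work, as an engineer would, in place of code of your own. Each camera call takes 0.05 s, during which the arm holds its last target. There are 200 camera calls.

### The job

Draw the feeler gauge out of its stand and, pressing only gently, try its blade in the shim slots of the three keeper blocks around the carved dish: in at least one slot the blade goes right down, in the others it jams part-way. Leave the gauge standing upright, fully home with its brass collar down on the block, in a slot that takes it. Do not force a jammed blade, and leave the mallet, the gouge and the wax tin where they are.

Things in the scene. Friction and masses are not known exactly. Their poses are not given: they have to be found in the camera images.
- gauge: Loose upright feeler gauge, 0.12 kg. Steel blade 14 mm wide (its x), 3 mm thick (its y), 34 mm long; above it a brass collar 28 x 20 x 6 mm (x, y, z), then a wooden handle 22 x 18 mm (x, y) from 40 to 106 mm above the blade's end, with a red cap to 110 mm. Origin: centre of the blade's lower end; z up along the handle. More than 40 N between gauge and cradle is too much force.
- stand: Fixed dark wooden tool stand, 80 x 60 x 48 mm (x, y, z), origin at the centre of its underside. The gauge's blade hangs loosely in a slot 20 x 8 mm (x, y), 40 mm deep, in its top, the collar resting on the top.
- cradle: Fixed round clamping cradle, 248 mm across and 50 mm high, round a carved oak dish 142 mm across. Origin: centre of its underside on the bench; z up. Round the dish, 120 degrees apart, stand three light wooden keeper blocks (30 mm radially, 46 mm along the circle, tops 50 mm above the bench), each with one vertical shim slot in its top, its long side along the circle.
- mark0 (a point): Nominal centre of the first slot's mouth, level with its block's top, 90 mm from the cradle's centre along the cradle's own +x. Each slot is 22 mm long along the circle, 5 mm wide radially, with a 1.5 mm 45-degree chamfer on the long edges (mouth 8 mm). Fitted by hand: the true midline lies up to 5.5 mm nearer to or farther from the cradle's centre than the mark; along the circle it is true.
- mark1 (a point): Same for the second slot, 120 degrees counter-clockwise (from above) from the first. In a jammed slot the blade stops hard about 16 mm down; in a clear one it goes its full 34 mm, until the collar meets the block. Which slot is clear differs each time (one of the three, rarely two) and cannot be read from the poses.
- mark2 (a point): Same for the third slot, 240 degrees counter-clockwise from the first. The slots are otherwise alike.
- mallet: Bystander: loose turned wooden carver's mallet standing on its head, 74 mm across, 205 mm high; origin at the centre of its underside.
- gouge: Bystander: loose carving gouge lying on the bench, about 215 mm long along its x, 20 mm wide and high; origin at the ferrule, on the bench.
- wax_tin: Bystander: loose amber jar of wax with a brass cap, 64 mm across, 45 mm high; origin at the centre of its underside.

How it is judged (in metres and radians):
On the way, in this order (a step that is already met when the one before it is completed fails the run):
1. the gauge is drawn out of its stand, its blade's end above the stand's top (height (world z) of gauge above 0.054 m), for 0.1 s.
2. held in the fingers, the blade is slid at least 8 mm into a slot (contact force between the fingers and gauge above 1 N and ((z of gauge in the frame of mark0 below -0.008 m and horizontal distance between gauge and mark0 below 0.012 m and angle between gauge's own z axis and vertical below 0.2 rad) or (z of gauge in the frame of mark1 below -0.008 m and horizontal distance between gauge and mark1 below 0.012 m and angle between gauge's own z axis and vertical below 0.2 rad) or (z of gauge in the frame of mark2 below -0.008 m and horizontal distance between gauge and mark2 below 0.012 m and angle between gauge's own z axis and vertical below 0.2 rad))), for 0.1 s.
At the end, for the whole second after the job is handed in: The gauge stands at rest, within 0.12 rad of upright, in one of the three slots, its blade's end at least 31 mm below that slot's mark (34 mm is fully home) and within 12 mm of it horizontally, released (((z of gauge in the frame of mark0 below -0.031 m and horizontal distance between gauge and mark0 below 0.012 m and angle between gauge's own z axis and vertical below 0.12 rad) or (z of gauge in the frame of mark1 below -0.031 m and horizontal distance between gauge and mark1 below 0.012 m and angle between gauge's own z axis and vertical below 0.12 rad) or (z of gauge in the frame of mark2 below -0.031 m and horizontal distance between gauge and mark2 below 0.012 m and angle between gauge's own z axis and vertical below 0.12 rad)) and linear speed of gauge below 0.02 m/s); the robot touches nothing.
It fails at once if the gauge is forced: more than 40 N between the gauge and the cradle or its blocks (contact force between gauge and cradle above 40 N).
It fails at once if a bystander is moved by more than 30 mm (distance of any of mallet, gouge, wax_tin from where it was at the start of the episode above 0.03 m).
It also fails if it takes over 72 s, if anything falls off the work surface, if the arm or the gripper's body presses on something with over 40 N, if the wrist force passes 120 N, or if a joint passes its speed limit or range.

## Working session

There is one attempt and no reset: what is moved stays moved. The work goes in short steps, each a Python script; the robot and the scene stay as the last script left them, time stands still between calls to the robot, and variables do not carry over. Pictures are saved under pics/ and viewed, at most 10 in all, crops included, and the job is handed in when it is done.

```bash
mkdir -p pics; ls
python3 - <<'E'
from bench import ctrl,vision
import cv2,numpy as np
for n in ("scene","top","wrist"):
    p=vision.camera_params(n); f=vision.grab_frame(n); cv2.imwrite(f"pics/{n}0.png",f[:,:,::-1])
    print(n,p)
a=[cv2.imread(f"pics/{n}0.png") for n in("scene","top")]
s=ctrl.read_state();print(s)
E
```

```text
pics
scene {'K': array([[411.3595606 ,   0.        , 251.27725669],
       [  0.        , 411.3595606 , 197.61761438],
       [  0.        ,   0.        ,   1.        ]]), 'xyz': array([ 1.23973855, -0.27772444,  0.74538315]), 'rotation': array([[ 0.36740295, -0.64190738,  0.67303045],
       [ 0.93004145,  0.24877295, -0.27043469],
       [ 0.00616225,  0.72530472,  0.68840038]])}
top {'K': array([[370.98495494,   0.        , 260.30076709],
       [  0.        , 370.98495494, 186.15020192],
       [  0.        ,   0.        ,   1.        ]]), 'xyz': array([ 0.3623876 , -0.00751778,  1.08526122]), 'rotation': array([[ 0.02647028,  0.98613711, -0.16380756],
       [-0.99960261,  0.02452238, -0.01390247],
       [-0.00969279,  0.16411047,  0.98639435]])}
wrist {'K': array([[317.09217994,   0.        , 251.7802459 ],
       [  0.        , 317.09217994, 190.58834656],
       [  0.        ,   0.        ,   1.        ]]), 'xyz': array([ 0.06681677, -0.55279738,  0.37272356]), 'rotation': array([[-0.26603501, -0.91150042, -0.31367557],
       [ 0.9639621 , -0.25102918, -0.08809888],
       [ 0.00156045, -0.32580875,  0.94543441]])}
{'time_s': 0.15, 'joints': array([-5.82938021e+01,  1.46460774e+01,  6.15086341e+00, -1.69163167e-02,
       -8.15827373e+01, -1.63065151e+01]), 'qvel': array([ 0.04984934, -0.13884211,  0.18771377,  0.12335123, -0.0520178 ,
       -0.0606336 ]), 'effort': array([-1.49306983e-03, -3.86944342e+01,  2.38078719e+01,  5.36654860e+00,
       -4.56796392e-03, -2.03106191e-05]), 'tcp_pos': array([ 0.14600034, -0.52991607,  0.23062681]), 'tool_rot': array([[-9.64108379e-01, -2.65508598e-01, -4.66553948e-04],
       [-2.65508989e-01,  9.64107493e-01,  1.31095032e-03],
       [ 1.01739577e-04,  1.38777245e-03, -9.99999032e-01]]), 'force': array([ 0.74292672,  0.04503339, -0.99436173]), 'moment': array([ 0.01780037, -0.00375079, -0.01095896]), 'finger_force': 0.0, 'grip_width': 0.08537671555710824}
```

View pics/top0.png

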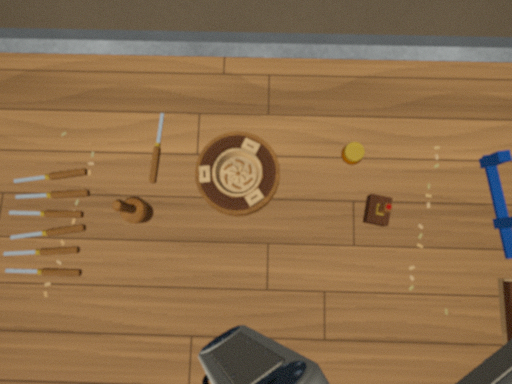

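View pics/scene0.png

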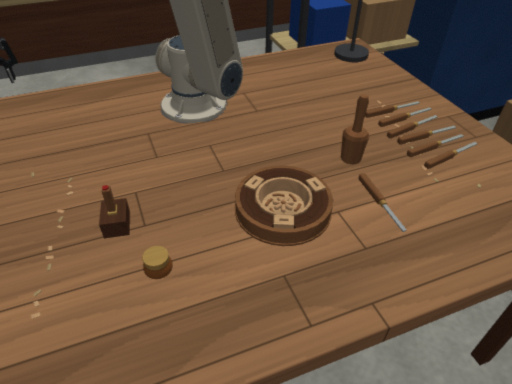

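The top view shows the cradle centre at about (238,173), its blocks at (251,145), (205,174) and (252,197), the stand at (378,210) and the red cap at (388,207). The scene view agrees, and the bystanders are well clear. Next I'll take wrist close-ups.

```bash
cat > h.py <<'E'
from bench import ctrl,effector,planner,vision,close_job
import cv2,numpy as np
def ray(p,uv,z):
    K=p["K"];d=np.array([(uv[0]-K[0,2])/K[0,0],-(uv[1]-K[1,2])/K[1,1],-1.]);d=p["rotation"]@d
    return p["xyz"]+d*(z-p["xyz"][2])/d[2]
def down(yaw):  # yaw (deg) of tool x
    c,s=np.cos(np.radians(yaw)),np.sin(np.radians(yaw))
    return np.array([[c,s,0],[s,-c,0],[0,0,-1.]])
def snap(name,fn):
    p=vision.camera_params(name);f=vision.grab_frame(name);cv2.imwrite(f"pics/{fn}.png",f[:,:,::-1]);return p,f
def ok(pos,R):
    try: return planner.inverse_kinematics(pos,R)
    except Exception as e: return None
E
python3 - <<'E'
from h import *
import json
p=vision.camera_params("top")
C=ray(p,(238,173),.05);S=ray(p,(378,210),.048);G=ray(p,(388,207),.124)
print(C,S,G)
for uv in((251,145),(205,174),(252,197)): 
    d=ray(p,uv,.05)-C;print(ray(p,uv,.05),np.degrees(np.arctan2(d[1],d[0])),np.hypot(*d[:2]))
for n,T,z in(("gv",S,.26),("cv",C,.27)):
    a=np.degrees(np.arctan2(T[1],T[0]))+180
    pos=T+[.03*np.cos(np.radians(a)),.03*np.sin(np.radians(a)),0];pos[2]=z
    ctrl.goto(pos,down(a)); ctrl.dwell(.2)
    q,f=snap("wrist",n); np.savez(n+".npz",K=q["K"],xyz=q["xyz"],rotation=q["rotation"])
print(ctrl.read_state()["time_s"])
E
```

```text
[0.57067878 0.07156409 0.05      ] [ 0.47524872 -0.32367851  0.048     ] [ 0.47545116 -0.32656312  0.124     ]
[0.65386751 0.03706399 0.05      ] -22.52480746380153 0.09005899320839389
[0.56547033 0.1654999  0.05      ] 93.17362222563493 0.0940800925258166
[0.50276726 0.02962226 0.05      ] -148.30071931901892 0.07981912590103009
3.4917
```

View pics/gv.png

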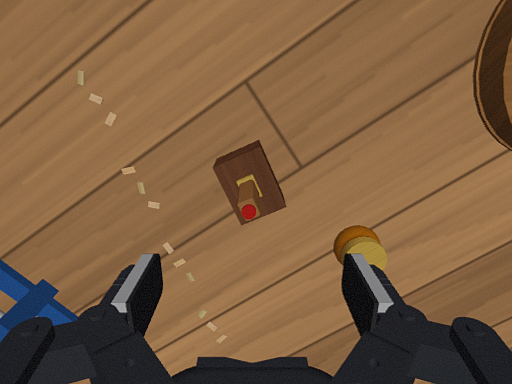

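View pics/cv.png

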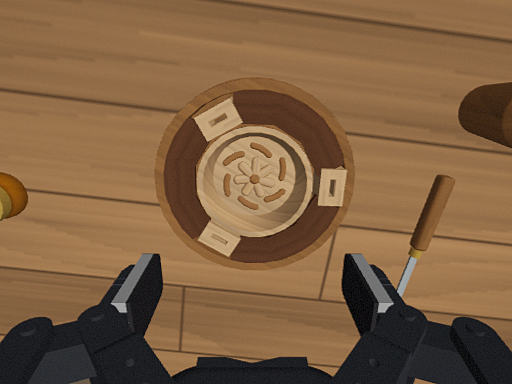

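In the gauge view the red cap is at (249,212), the collar at (247,185), and the stand's long axis runs roughly (235,150)→(262,215). In the cradle view the slots are at (218,121), (333,187) and (219,239). Next I'll measure these numerically.

```bash
cat > m.py <<'E'
from h import *
def slots(im,p,guess):
    """im RGB; for each guess px: dark slot blob inside light block -> world centre, px, block rect angle"""
    out=[];g=cv2.cvtColor(im,cv2.COLOR_RGB2GRAY)
    for u in guess:
        x,y=map(int,u);r=14;w=g[y-r:y+r+1,x-r:x+r+1]
        t,b=cv2.threshold(w,0,255,cv2.THRESH_BINARY_INV|cv2.THRESH_OTSU)
        print(u,t,w.min(),w.max());n,l,st,c=cv2.connectedComponentsWithStats(b)
        k=[i for i in range(1,n) if st[i,0]>0 and st[i,1]>0 and st[i,0]+st[i,2]<2*r+1 and st[i,1]+st[i,3]<2*r+1 and st[i,4]>15]
        for i in k:
            uv=c[i]+[x-r,y-r];print("  blob",uv,st[i],ray(p,uv,.05))
E
python3 - <<'E'
from m import *
im=cv2.imread("pics/cv.png")[:,:,::-1].copy();p=dict(np.load("cv.npz"))
slots(im,p,[(218,121),(333,187),(219,239)])
# cradle rim ellipse: dark ring mask
hsv=cv2.cvtColor(im,cv2.COLOR_RGB2HSV)
im2=cv2.imread("pics/gv.png")[:,:,::-1].copy();q=dict(np.load("gv.npz"))
h2=cv2.cvtColor(im2,cv2.COLOR_RGB2HSV)
red=((h2[...,0]<6)|(h2[...,0]>174))&(h2[...,1]>190)&(h2[...,2]>120)
ys,xs=np.nonzero(red);print("cap",xs.mean(),ys.mean(),len(xs),ray(q,(xs.mean(),ys.mean()),.123))
print("stand px",im2[200,265],im2[165,230],im2[180,300])
v=(h2[...,2]<100).astype(np.uint8);v[240:]=0;v[:,:190]=0;v[:,320:]=0
cs,_=cv2.findContours(v,0,2);c=max(cs,key=cv2.contourArea)
poly=cv2.approxPolyDP(cv2.convexHull(c),4,True)[:,0];print("stand",poly.tolist(),cv2.contourArea(c))
P=[ray(q,u,.048)[:2] for u in poly.astype(float)]
for a,b in zip(P,P[1:]+P[:1]): d=b-a;print(a,np.hypot(*d),np.degrees(np.arctan2(d[1],d[0])))
crop=np.hstack([cv2.resize(im2[130:230,200:300],(400,400),interpolation=2),cv2.resize(im[100:260,195:355],(400,400),interpolation=2)])
cv2.imwrite("pics/crop1.png",crop[:,:,::-1])
E
```

```text
(218, 121) 134.0 64 180
  blob [219.30487805 118.70731707] [ 8  6 15 13 82] [0.50321064 0.02485082 0.05      ]
(333, 187) 129.0 46 181
  blob [331.98837209 187.10465116] [10  7  7 17 86] [0.5669719  0.16675186 0.05      ]
(219, 239) 132.0 50 183
cap 248.34337349397592 211.32530120481928 166 [ 0.47725188 -0.32917982  0.123     ]
stand px [82 52 33] [89 53 34] [149 110  71]
stand [[319, 27], [319, 156], [285, 206], [190, 239], [190, 120]] 3840.0
[ 0.37775898 -0.17577006] 0.13222792870791156 -30.334580429229774
[ 0.4918837  -0.24255159] 0.07135960722520861 -65.16522342437193
[ 0.52185495 -0.30731206] 0.1250570468310506 -103.55455139156079
[ 0.49254519 -0.42888592] 0.14607407857118448 142.08267088508538
[ 0.37730761 -0.33911992] 0.16335047988192808 89.8416806506464
```

View pics/crop1.png

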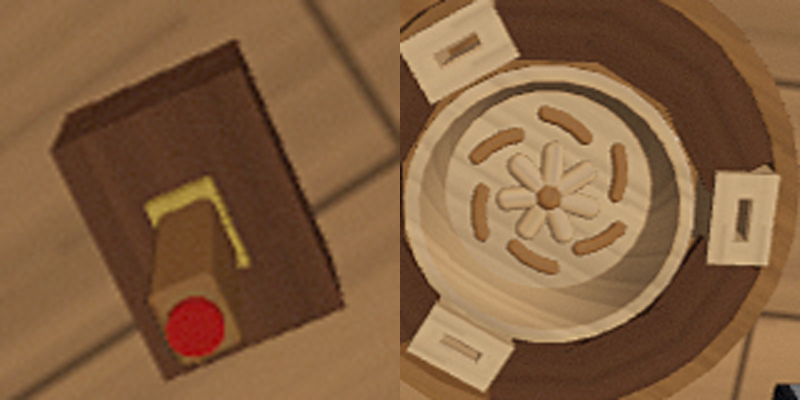

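The crop shows the collar's corners at crop px (148,212), (212,178) and (248,266), which give the gauge's yaw. The third slot is at crop (460,347). Now I'll compute, then grasp and lift.

Run:
```python
from m import *
from scipy.optimize import fsolve
q=dict(np.load("gv.npz"));p=dict(np.load("cv.npz"))
c=lambda u:np.array(u)/4+[200,130]-.4
A,B,D=[ray(q,c(u),.054) for u in((148,212),(212,178),(248,266))]
yaw=np.degrees(np.arctan2(*(D-B)[1::-1]));cen=(A+D)/2
print("collar",np.linalg.norm(A-B),np.linalg.norm(D-B),yaw,cen)
E1,E2=ray(q,c((52,150)),.048),ray(q,c((168,380)),.048);print("stand edge",np.linalg.norm(E1-E2),np.degrees(np.arctan2(*(E2-E1)[1::-1])))
S=np.array([ray(p,u,.05)[:2] for u in((219.3,118.7),(332,187.1),(219,238.6))])
ang=[]
def f(v):
    r=[]
    for k,s in enumerate((S[2],S[1],S[0])):
        t=v[2]+k*2*np.pi/3;r.append(-(s[0]-v[0])*np.sin(t)+(s[1]-v[1])*np.cos(t))
    return r
v=fsolve(f,[.571,.0716,-.4]);print("cradle",v[:2],np.degrees(v[2]),[np.hypot(*(s-v[:2])) for s in (S[2],S[1],S[0])]);print(S)
np.savez("geo.npz",c=v,S=np.array([S[2],S[1],S[0]]),yaw=yaw)
cap=np.array([.4773,-.3292]);xy=(cap+cen[:2])/2;print(xy)
for y in(yaw,yaw+180):
    print(y,planner.inverse_kinematics([*xy,.075],down(y)))
    for k in range(3):
        for e in(90,-90): 
            t=np.degrees(v[2])+120*k+e;pp=v[:2]+.09*np.array([np.cos(np.radians(t-e)),np.sin(np.radians(t-e))])
            j=planner.inverse_kinematics([*pp,.1],down(t));print(k,e,None if j is None else np.round(j))
```

```text
collar 0.021036164806131484 0.028714481737185587 -12.754030595284224 [ 0.4785802  -0.32975352  0.054     ]
stand edge 0.07974465226923011 -10.11750695625749
cradle [0.57474966 0.0746258 ] -25.17024802678996 [np.float64(0.08612897698565836), np.float64(0.09246706880112915), np.float64(0.08716102081194387)]
[[0.5032033  0.02484466]
 [0.56696437 0.16676454]
 [0.65270052 0.03799434]]
[ 0.4779401  -0.32947676]
-12.754030595284224 [-19.15613226  23.33604594  -4.83265524   0.         -61.83129883
  96.40210167]
0 90 [ 17.  30.  10.   0. -70. 138.]
0 -90 [ 17.  30.  10.   0. -70. -42.]
1 90 [  31.   23.   -1.    0.  -66. -116.]
1 -90 [ 31.  23.  -1.   0. -66.  64.]
2 90 [ 21.  14. -15.   0. -61.  14.]
2 -90 [  21.   14.  -15.    0.  -61. -166.]
167.24596940471577 [-19.15613226  23.33604594  -4.83265524   0.         -61.83129883
 -83.59789833]
0 90 [ 17.  30.  10.   0. -70. 138.]
0 -90 [ 17.  30.  10.   0. -70. -42.]
1 90 [  31.   23.   -1.    0.  -66. -116.]
1 -90 [ 31.  23.  -1.   0. -66.  64.]
2 90 [ 21.  14. -15.   0. -61.  14.]
2 -90 [  21.   14.  -15.    0.  -61. -166.]
```

Run:
```python
from h import *
R=down(168.0);xy=[.478,-.3295]
effector.move_gripper(.06,40)
ctrl.goto([*xy,.16],R); ctrl.move_straight([*xy,.076],v=.1)
effector.move_gripper(0.0,40); s=ctrl.read_state(); print(s["grip_width"],s["finger_force"],s["force"],s["tcp_pos"])
ctrl.move_straight([*xy,.17],v=.1); ctrl.dwell(.2); s=ctrl.read_state();print(s["grip_width"],s["force"],s["time_s"])
p,f=snap("wrist","held"); np.savez("held.npz",tcp=s["tcp_pos"],rot=s["tool_rot"],**p)
```

```text
0.017620423925379686 39.85665142536163 [0.21041776 0.27609547 3.12668416] [ 0.47826825 -0.32967411  0.07646386]
0.017652640381948147 [ 0.02768242  0.58137137 -1.57331252] 8.1417
```

View pics/held.png

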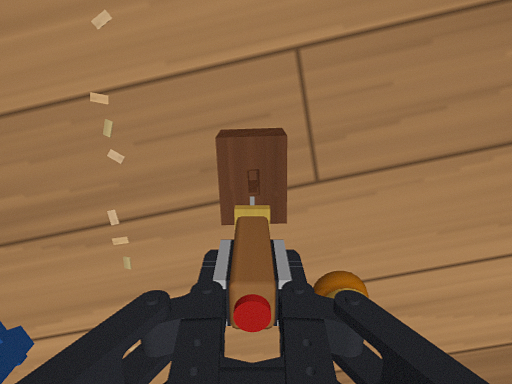

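The view shows the gauge held squarely between the fingers, with the blade tip at (251,198), laterally centred. Next I'll hover above each slot and compare the blade with the slot directly.

Run:
```python
from h import *
g=np.load("geo.npz");th0=np.degrees(g["c"][2]);h=np.load("held.npz")
print("cam lateral in tool",h["rot"].T@(h["xyz"]-h["tcp"]), h["rot"].T@h["rotation"])
crops=[]
for k,e in((0,-90),(1,-90),(2,90)):
    t=th0+120*k+e
    if k==0: ctrl.goto([.5,-.15,.19],down(t))
    ctrl.goto([*g["S"][k],.142],down(t)); ctrl.dwell(.25)
    s=ctrl.read_state();p,f=snap("wrist",f"hov{k}")
    np.savez(f"hov{k}.npz",tcp=s["tcp_pos"],rot=s["tool_rot"],**p)
    crops.append(cv2.resize(f[140:240,200:300],(260*2//2,260),interpolation=cv2.INTER_CUBIC))
print(ctrl.read_state()["time_s"])
cv2.imwrite("pics/hov.png",np.hstack(crops)[:,:,::-1])
```

```text
cam lateral in tool [ 8.22129807e-02 -9.28516385e-05 -1.42230765e-01] [[ 5.28126980e-04  9.45399144e-01  3.25914376e-01]
 [ 9.99999861e-01 -5.00265024e-04 -1.69298397e-04]
 [ 2.98900350e-06  3.25914420e-01 -9.45399276e-01]]
13.4583
```

View pics/hov.png

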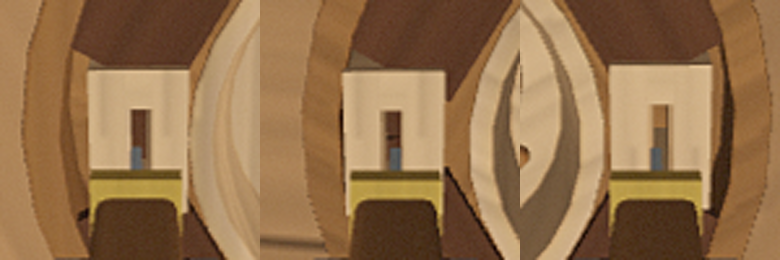

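The crops show the blade (bluish) just below each slot mouth and roughly aligned with it. I'll read sub-pixel offsets from row profiles.

Run:
```python
import cv2,numpy as np
np.set_printoptions(linewidth=200)
for k in range(3):
    f=cv2.imread(f"pics/hov{k}.png")[:,:,::-1].astype(float)
    print(k,"slot",f[184:194,244:266].mean((0,2)).round().astype(int))
    print("  blade b-r",(f[199:204,244:266,2]-f[199:204,244:266,0]).mean(0).round().astype(int))
    print("  block",f[172:180,230:280].mean((0,2)).round().astype(int))
```

```text
0 slot [166 168 168 168 167 172 109  56  63  64  63  58  90  99 150 172 173 170 165 160 159 161]
  blade b-r [-73 -72 -73 -73 -73 -66 -29   2  -2   1 -27 -56 -62 -62 -74 -74 -73 -74 -74 -74 -73 -73]
  block [112 113 109 128 167 173 171 166 162 156 158 161 163 165 166 168 168 167 168 169 169 169 169 169 169 169 168 169 169 171 171 170 165 159 157 159 162 164 166 167 169 171 153 120 106 130 149 152 144
 143]
1 slot [171 175 141 118  82  57  56  58  56  47 121 164 170 172 173 172 168 162 159 161 163 166]
  blade b-r [-72 -73 -72 -72 -66 -50  -7  -1  -2   6 -50 -75 -75 -73 -73 -73 -73 -73 -73 -73 -73 -72]
  block [ 99  96 167 177 173 168 163 158 159 161 164 166 167 169 169 168 170 170 170 170 170 171 170 170 170 170 170 171 172 171 167 161 158 160 163 165 166 168 170 173 162 100  58  67  77  88  98 105 107
 105]
2 slot [173 174 175 176 173 161 149 110  93  96  97  96  74 135 140 167 173 172 171 170 168 169]
  blade b-r [-71 -72 -73 -73 -77 -78 -31   4  -1   2 -29 -54 -52 -74 -80 -74 -70 -71 -71 -71 -71 -71]
  block [111 100  99  92 138 170 174 172 171 170 169 171 171 173 174 174 175 175 173 174 174 174 175 175 174 175 175 174 175 171 171 172 171 171 169 169 171 173 174 174 175 176 180 146 104  96 101 101  61
  38]
```

```bash
cat > tryslot.py <<'E'
from h import *
OFF=.0625; SH={0:.0007,1:-.0005,2:.0013}; E={0:-90,1:-90,2:90}
def probe(k):
    """lower blade gently into slot k; returns depth reached (m), True if home"""
    g=np.load("geo.npz");R=down(np.degrees(g["c"][2])+120*k+E[k])
    xy=np.load(f"hov{k}.npz")["tcp"][:2]+SH[k]*R[:2,1]
    s=ctrl.read_state()
    if np.hypot(*(s["tcp_pos"][:2]-xy))>.02: ctrl.goto([*xy,.142],R)
    ctrl.move_straight([*xy,.05+OFF+.004],R,v=.08);ctrl.dwell(.2);F0=ctrl.read_state()["force"]
    z=.05+OFF+.004;log=[]
    while z>.0745:
        z-=.0015;ctrl.move_straight([*xy,z],R,v=.03)
        s=ctrl.read_state();F=R.T@(s["force"]-F0);d=.05+OFF-s["tcp_pos"][2]
        log.append((round(d*1e3,1),*F.round(1)))
        if abs(F[2])>5: break
        if abs(F[1])>3: xy=xy+.0004*np.sign(F[1])*R[:2,1]
    print(k,*log[-22:],sep="\n");print("t",s["time_s"],"grip",s["grip_width"],"moment",s["moment"].round(2));return d,R,xy
E
python3 - <<'E'
from tryslot import *
effector.move_gripper(0.0,30)
print(probe(2)[0])
E
```

```text
2
(np.float64(3.6), np.float64(-0.6), np.float64(-0.0), np.float64(-0.8))
(np.float64(5.1), np.float64(0.6), np.float64(-0.4), np.float64(0.3))
(np.float64(6.6), np.float64(-0.2), np.float64(0.1), np.float64(-0.8))
(np.float64(8.1), np.float64(0.5), np.float64(0.1), np.float64(-0.6))
(np.float64(9.6), np.float64(0.2), np.float64(0.4), np.float64(0.6))
(np.float64(11.1), np.float64(-0.4), np.float64(-0.2), np.float64(-1.4))
(np.float64(12.6), np.float64(1.0), np.float64(1.0), np.float64(-0.3))
(np.float64(14.1), np.float64(-0.1), np.float64(0.4), np.float64(-0.5))
(np.float64(15.6), np.float64(-1.1), np.float64(-0.3), np.float64(-0.3))
(np.float64(17.1), np.float64(-0.1), np.float64(-0.2), np.float64(-0.5))
(np.float64(18.6), np.float64(-0.3), np.float64(0.7), np.float64(0.2))
(np.float64(20.1), np.float64(0.1), np.float64(-0.0), np.float64(0.2))
(np.float64(21.6), np.float64(-0.5), np.float64(0.1), np.float64(-0.8))
(np.float64(23.1), np.float64(-0.7), np.float64(0.3), np.float64(0.5))
(np.float64(24.6), np.float64(-0.8), np.float64(0.4), np.float64(-0.4))
(np.float64(26.1), np.float64(0.6), np.float64(0.5), np.float64(0.3))
(np.float64(27.6), np.float64(-0.2), np.float64(0.0), np.float64(-0.3))
(np.float64(29.1), np.float64(-0.6), np.float64(0.7), np.float64(-0.1))
(np.float64(30.6), np.float64(0.8), np.float64(-0.2), np.float64(1.3))
(np.float64(32.1), np.float64(0.5), np.float64(-0.2), np.float64(-0.4))
(np.float64(33.6), np.float64(-1.2), np.float64(-0.1), np.float64(0.2))
(np.float64(34.1), np.float64(-1.8), np.float64(2.2), np.float64(-6.9))
t 20.8417 grip 0.01768500735968186 moment [ 0.14  0.81 -0.02]
0.03409179510543413
```

The blade went right down without resistance, and the collar met the block at 34.1 mm, so this slot is clear. I'll release, back off and check.

Run:
```python
from h import *
s=ctrl.read_state();p=s["tcp_pos"]
effector.move_gripper(.05); ctrl.dwell(.2)
ctrl.move_straight([p[0],p[1],.17],v=.1); 
c=np.load("geo.npz")["c"][:2]
R=s["tool_rot"]; ctrl.move_straight([*(p[:2]-.05*R[:2,0]),.2],v=.15);ctrl.dwell(.3)
_,f=snap("wrist","end"); print(ctrl.read_state()["time_s"],ctrl.read_state()["grip_width"])
```

```text
23.425 0.04993940119882008
```

View pics/end.png

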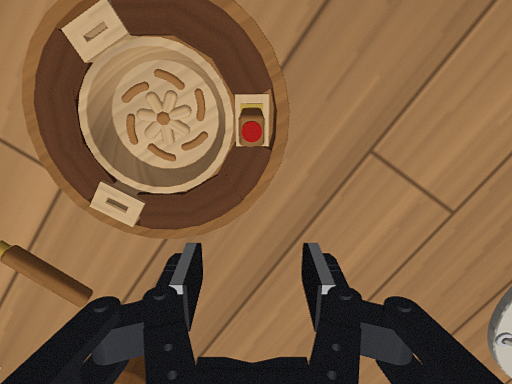

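The gauge stands upright in its block (cap at (252,131), collar down on the block at about (252,107)), and the gripper is clear.

```bash
python3 -c "
from bench import close_job
print(close_job())"
```

```text
the job is handed in; nothing more can be done
None
```

The gauge stands upright in a clear slot, the first one I tried, with its collar down on the block. I released it and handed the job in; contact during insertion peaked at about 7 N, the other two slots were never tried, and the hand-in returned no verdict.

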